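# Open the craft cupboard's bolted double door

## Robot

A 6-joint arm with a two-finger parallel gripper is mounted at the origin on the work surface. World frame = base frame: x ahead of the robot, y to its left, z up, the work surface at z = 0. Lengths are in m, angles in rad, forces in N, time in s.
With the tool pointing down it reaches from about 0.4 to 0.825 m from the base axis. Payload 7 kg.
Tool frame: the origin (TCP) lies between the finger pads; the fingertips stand 8 mm ahead of it and the grasp point (between the pads) lies 11 mm behind it (arm.finger_overhang is the distance from the TCP to the fingertips, in m); z points along the fingers, y is the line along which they close (so a half turn about z gives the same grasp; the last joint's range is limited). The gripper opens to 88 mm and grips with 3 to 60 N. Pads are 19 mm wide; open, the fingers measure 130 mm over their backs; the gripper's body (78 mm by 193 mm) begins 47 mm behind the grasp point.
Start: joints at [-0.952, 0.359, 0.012, 0, -1.224, -0.288], TCP at [0.219, -0.638, 0.235] pointing down, gripper open.
Joint ranges: [-3.07, 3.07], [-1.43, 2.12], [-1.02, 1.25], [-3.03, 1.67], [-3.05, -0], [-3.03, 3.03]. Speed limits (rad/s): [2.39, 2.39, 3.01, 3.14, 3.14, 3.14].

## Interface

Orientations are given as [roll, pitch, yaw] about the fixed x, y, z axes, in that order (R = Rz(yaw) Ry(pitch) Rx(roll)).
In Python, from station import arm gives the robot as it stands.
- The arm moves only by the tool move_arm, never from a script. Its argument "rows" is text: rows parted by semicolons, each of 7 numbers parted by spaces: the turn, a rotation vector about the tool's x, y, z in degrees, then the shift along the tool's x, y, z in m, then the finger opening in m, from 0 to 0.0876. A call has 1 to 8 rows; each row shifts and turns the commanded pose from where the row before left it, along the tool's axes as they then stand; what a row does not reach is not made up. A row lasts 1/8 s, in which the tool goes at most 62.5 mm and 10.7 degrees, less where a joint would pass 70% of its speed; a pose out of reach is approached as far as the arm can. A call is refused whole if a number of a shift passes 0.0625 or a number of a turn 10.7, either way. A call with a gripper value outside its range is refused whole. The fingers move at their own pace and stop on an object; "squeeze" is the grip in N (left out, the last holds). Time passes only in rows, so rows that do not move let the fingers close. It gives the time, the measured TCP pose, the force, the opening and the grip force at its end, in the units of the state.
- arm.get_state(): the state, without advancing time (a new reading comes with each control period).
- arm.grab_frame(name): name is "scene" or "side" or "wrist"; returns (picture, depth): 420x560x3 uint8, blue, green, red; 420x560 float32, m along the optical axis (not along the pixel's ray), 0 where there is no reading.
- arm.camera_model(name): a dict with "mtx" (3x3 intrinsics, pixels), "camera_from_world" (4x4, takes a point from world to camera coordinates); the wrist camera has in their place "mount" (4x4, takes a point from camera to tool coordinates, whose origin is the TCP and whose axes are the flange's). Camera axes: x right, y down, z forward; pixel columns grow to the right and rows downward; lengths in m; the calibration is good to about 2 mm. A picture is of the moment at which its call begins: read the wrist's pose just before it. camera_model takes no time and is no camera call.
- arm.job_done(): hands the job in; it is judged then, once.
The state is a dict: "t": time; "q": joint angles; "qd": joint speeds; "joint_efforts": joint torques, N m; "eef_pos": TCP position; "ee_rot": TCP orientation; "force": force on the tool from outside, world axes, zero at the start; "moment": the same for the moment, N m; "width": finger opening in m; "gripper_force": force on a finger pad.
Only numpy, scipy, OpenCV 4.12 (cv2) and the standard library are available. Lean on these libraries where they do the work, as an engineer would, in place of code of your own. Each camera call takes 0.05 s, during which the arm holds its last target. There are 200 camera calls.

## Task

Open the little craft cupboard for the workshop: push the red bolt down to release the bolted door and swing that door open first, then swing open the other door, whose edge it overlaps. Leave both doors standing wide open, about square to the cupboard's front or further, with the bolt still drawn, and do not disturb the things on the cupboard and on the table.

Things in the scene. Friction and masses are not known exactly. Their poses are not given: they have to be found in the camera images.
- cupboard: wooden tabletop cupboard, 160 mm deep (its x), 250 mm wide (its y), 200 mm high, fixed to the table for the episode. Origin: centre of its underside. Its doors are on its own -x side: the front plane of the box is at its x = -80 mm, the doors lie on that plane and are 16 mm thick (front faces at x = -96 mm), 124 mm wide and reach up to 196 mm. z is up. A steel keeper bracket on its top, at its y = -93 mm, reaches forward to x = -118 mm and up to 13 mm above the top
- bolted_door (a joint): angle (rad) of the bolted door: 0 shut, up to 1.9. It is hinged on a vertical axis at the cupboard's y = -125 mm and turns anticlockwise seen from above as it opens. A dark wooden strip 6 mm thick on its free edge laps 11 mm over the front of the other door. Light friction hinge, stays where it is left (0.08 N m)
- covered_door (a joint): angle (rad) of the other door: 0 shut, up to 1.9. Hinged at the cupboard's y = +125 mm, turns clockwise seen from above as it opens. It cannot open while the bolt holds the first door shut, as the strip lies before it; with the bolt drawn and the first door still shut it would only shove that door ajar with its edge, the wrong order. Same friction. Once ajar, either door can also be pushed on from its inner face
- bolt (a joint): how far the bolt has been slid down (m): 0 fully up in the keeper, 0.030 fully drawn. Above 0.012 it is free of the keeper. It starts within 4 mm of fully up, needs about 3 N and stays where it is left
- bolt_paddle (a point): centre of the upper face of the bolt's red paddle, a flat tab 30 mm wide and 8 mm thick on the front of the bolted door, 48 mm out from the door's face and 32 mm from its hinge line, 12 mm below the cupboard's top when the bolt is up. The tab runs from 36 mm nearer the door to 22 mm farther from it than this point; the part nearest the door lies under the keeper. Push it straight down from above. Axes as the bolted door's handle
- bolted_handle (a point): middle of the bar of the bolted door's handle: horizontal dark steel bar, 10 mm thick, 60 mm long between the centres of its end posts, its axis 40 mm out from the door's face, so that 35 mm are clear between bar and door; 184 mm above the table. Its axes turn with the door: y along the bar, x from the bar towards the door, z up. 86 mm from the hinge line along the door
- bolted_hinge (a point): point on the bolted door's vertical hinge axis, at handle height; lies in the plane of the door's back face. Same axes as the handle
- covered_handle (a point): middle of the bar of the other door's handle: same bar, 40 mm out from the door's face, 35 mm clear behind it, 184 mm above the table, 77 mm from the hinge line along the door. Its axes turn with the door: y along the bar, x from the bar towards the door, z up
- covered_hinge (a point): point on the other door's vertical hinge axis, at handle height; lies in the plane of the door's back face
- jar: glass jar with yellow lid, 52 mm wide, 75 mm high, standing loose on top of the cupboard towards the back. Origin: centre of its underside
- tin: aluminium tin with paper label, 60 mm wide, 60 mm high, loose on top of the cupboard towards the back. Origin: centre of its underside
- mug: blue ceramic mug, 76 mm wide, 90 mm high, on the table in front of the cupboard beyond the doors' swing. Origin: centre of its underside
- hammer: hammer 260 mm long, lying on the table. Origin: on its underside
- organiser: clear divided tray, 130 by 190 mm, 30 mm high, on the table. Origin: centre of its underside
- glue_gun: black hot-glue gun (cold) lying on its side, about 240 mm long with its yellow stick, 40 mm high. Origin: under the middle of its barrel
- block: wooden block 160 by 100 mm, 35 mm high, on the table. Origin: centre of its underside

How it is judged:
By the outcome, as a careful person would: the job done as asked, in the order asked, and still so for the second after the job is handed in, with the robot touching nothing.
It also fails if it takes over 62 s, if anything falls off the work surface, if the arm or the gripper's body presses on something with over 40 N, if the wrist force passes 120 N, or if a joint passes its speed limit or range.

## Working session

There is one attempt and no reset: what is moved stays moved. The work goes in short steps, Python scripts to look and compute and a tool call to move; the robot and the scene stay as the last step left them, time stands still between calls to the robot, and variables do not carry over. Pictures are saved under pics/ and viewed, at most 10 in all, crops included, and the job is handed in when it is done.

Besides the shell and the picture viewer there is one more tool, called after ">>>" as name(argument=value, ...) on one line, values as JSON. move_arm: Moves the arm, as the interface text tells. Its arguments: {"type":"object","properties":{"rows":{"type":"string"},"squeeze":{"type":"number"}},"required":["rows"]}

```bash
ls; mkdir -p pics
python3 - <<'E'
from station import arm
import cv2,numpy as np
for n in("scene","side"):
    p,d=arm.grab_frame(n); np.savez(f"{n}0.npz",p=p,d=d); cv2.imwrite(f"pics/{n}0.png",p)
    m=arm.camera_model(n); print(n,m["mtx"].round(1).tolist(),m["camera_from_world"].round(3).tolist())
print(arm.get_state())
print(arm.camera_model("wrist"))
E
```

```text
pics
scene [[427.0, 0.0, 277.3], [0.0, 427.0, 211.5], [0.0, 0.0, 1.0]] [[-0.668, 0.744, -0.005, 0.443], [0.586, 0.522, -0.62, -0.168], [-0.459, -0.417, -0.785, 1.565], [0.0, 0.0, 0.0, 1.0]]
side [[496.0, 0.0, 274.8], [0.0, 496.0, 214.3], [0.0, 0.0, 1.0]] [[-0.928, -0.372, -0.009, 0.474], [-0.247, 0.636, -0.731, 0.282], [0.278, -0.676, -0.683, 1.352], [0.0, 0.0, 0.0, 1.0]]
{'t': 0.1, 'q': array([-9.51909041e-01,  3.59274711e-01,  1.11600254e-02, -3.21511358e-04,
       -1.22412310e+00, -2.88138315e-01]), 'qd': array([-0.00105548, -0.00212006,  0.00218543, -0.0001392 , -0.00087539,
        0.00103954]), 'joint_efforts': array([-1.22962847e-03, -5.84163380e+01,  2.93754154e+01,  7.01558679e+00,
        1.01915500e-02, -6.80142057e-05]), 'eef_pos': array([ 0.21906823, -0.63800363,  0.23374442]), 'ee_rot': array([ 3.14012472e+00, -1.19853731e-04, -2.81095305e+00]), 'force': array([-0.69314657,  0.4527215 ,  0.47598768]), 'moment': array([-0.01952696,  0.0259009 ,  0.01987119]), 'gripper_force': 0.0, 'width': 0.08768521273504355}
{'mtx': array([[322.33370676,   0.        , 274.97595269],
       [  0.        , 322.33370676, 207.36832855],
       [  0.        ,   0.        ,   1.        ]]), 'mount': array([[ 8.28208838e-04, -9.53945037e-01, -2.99980300e-01,
         8.11153875e-02],
       [ 9.99998269e-01,  2.90287688e-04,  1.83775036e-03,
         2.53858150e-04],
       [-1.66603225e-03, -2.99981303e-01,  9.53943626e-01,
        -1.50074878e-01],
       [ 0.00000000e+00,  0.00000000e+00,  0.00000000e+00,
         1.00000000e+00]])}
```

View pics/scene0.png

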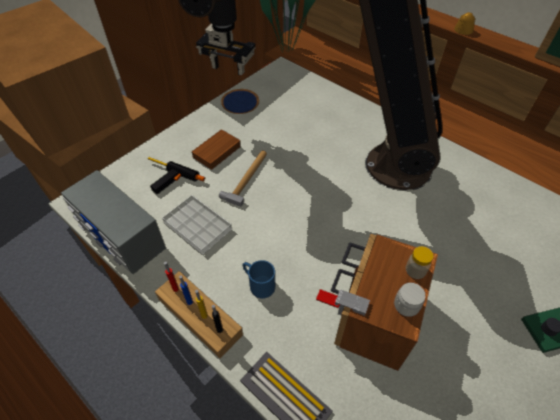

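View pics/side0.png

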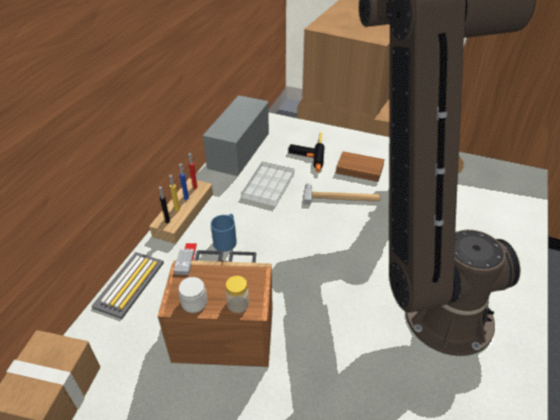

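The cupboard stands near scene pixel (385,300), with the handles to its left at (350,270) and the red paddle at (328,298). The mug at (262,280) is in front of the doors. Next I'll get the cupboard's pose from the depth of its top, then the paddle and mug.

```bash
cat > h.py <<'E'
import numpy as np,cv2
from station import arm
def world(n,d,T=None):
    m=arm.camera_model(n);K=m["mtx"]
    v,u=np.indices(d.shape); P=np.stack([(u-K[0,2])/K[0,0]*d,(v-K[1,2])/K[1,1]*d,d],-1)
    T=np.linalg.inv(m["camera_from_world"]) if T is None else T
    return P@T[:3,:3].T+T[:3,3]
def red(p):
    h=cv2.cvtColor(p,cv2.COLOR_BGR2HSV); return ((h[...,0]<6)|(h[...,0]>174))&(h[...,1]>190)&(h[...,2]>120)
E
python3 - <<'E'
from h import *
for n in("scene","side"):
    f=np.load(f"{n}0.npz");p,d=f["p"],f["d"];W=world(n,d)
    v,u=np.indices(d.shape)
    roi=(u>310)&(u<445)&(v>225)&(v<370) if n=="scene" else (u>150)&(u<290)&(v>230)&(v<370)
    m=roi&(d>0)&(abs(W[...,2]-.2)<.006)
    k=cv2.morphologyEx(m.astype(np.uint8),cv2.MORPH_OPEN,np.ones((3,3)))>0
    q=W[k]; r=cv2.minAreaRect(q[:,:2].astype(np.float32)); print(n,k.sum(),np.median(q[:,2]),r,cv2.boxPoints(r).round(3).tolist())
    rr=red(p)&(d>0)&(W[...,2]>.15)&roi; print("red",rr.sum(),W[rr].mean(0).round(4),W[rr].min(0).round(3),W[rr].max(0).round(3))
    h=cv2.cvtColor(p,cv2.COLOR_BGR2HSV)
    for nm,lo,hi,z0 in(("mug",95,125,.02),("jar",20,32,.25)):
        mm=(h[...,0]>lo)&(h[...,0]<hi)&(h[...,1]>120)&(W[...,2]>z0)&(d>0)&(d<2)&(np.hypot(W[...,0]-.6,W[...,1]-.2)<.35); 
        if mm.any(): print(nm,mm.sum(),np.percentile(W[mm],[3,50,97],axis=0).round(3).tolist())
    mm=roi&(W[...,2]>.225)&(d>0); 
    _,l,st,c=cv2.connectedComponentsWithStats(mm.astype(np.uint8))
    for i in range(1,len(st)):
        if st[i,4]>50: print("obj",W[l==i].mean(0).round(3),W[l==i].max(0).round(3),W[l==i].min(0).round(3))
    mm=roi&(h[...,2]<75)&(abs(W[...,2]-.187)<.012)&(d>0)
    _,l,st,c=cv2.connectedComponentsWithStats(mm.astype(np.uint8))
    for i in range(1,len(st)):
        if st[i,4]>15: print("dark",st[i,4],c[i].round(),W[l==i].mean(0).round(3))
E
```

```text
scene 4832 0.20033225784252218 ((0.5488700866699219, 0.2726927697658539), (0.2537589967250824, 0.17766350507736206), 18.735088348388672) [[0.4000000059604645, 0.3160000145435333], [0.4569999873638153, 0.14800000190734863], [0.6980000138282776, 0.2290000021457672], [0.6399999856948853, 0.39800000190734863]]
red 183 [0.6815 0.177  0.1866] [0.663 0.152 0.181] [0.7   0.207 0.192]
mug 608 [[0.66, -0.067, 0.023], [0.699, -0.031, 0.061], [0.732, 0.006, 0.091]]
jar 316 [[0.463, 0.28, 0.262], [0.488, 0.299, 0.275], [0.504, 0.319, 0.278]]
obj [0.491 0.301 0.262] [0.509 0.325 0.28 ] [0.459 0.274 0.225]
obj [0.587 0.333 0.254] [0.611 0.362 0.265] [0.552 0.303 0.225]
dark 283 [347. 264.] [0.573 0.158 0.189]
dark 326 [380. 330.] [0.665 0.319 0.187]
side 4211 0.19953248696471637 ((0.5482872724533081, 0.276611328125), (0.2508166432380676, 0.17864254117012024), 18.681312561035156) [[0.4009999930858612, 0.32100000977516174], [0.4580000042915344, 0.15199999511241913], [0.6959999799728394, 0.23199999332427979], [0.6380000114440918, 0.4009999930858612]]
red 19 [0.6809 0.1636 0.1857] [0.671 0.154 0.181] [0.692 0.169 0.192]
mug 3 [[0.662, -0.062, 0.024], [0.702, -0.015, 0.08], [0.865, -0.004, 0.12]]
jar 323 [[0.461, 0.28, 0.264], [0.48, 0.304, 0.274], [0.5, 0.323, 0.278]]
obj [0.573 0.34  0.252] [0.606 0.364 0.264] [0.547 0.306 0.225]
obj [0.477 0.309 0.26 ] [0.507 0.327 0.279] [0.456 0.277 0.225]
dark 29 [210. 252.] [0.622 0.167 0.187]
dark 23 [244. 253.] [0.54  0.139 0.187]
```

>>> move_arm(rows="0 0 0 -0.0438 0.0384 -0.004 0;0 0 0 -0.0438 0.0384 -0.004 0;0 0 0 -0.0438 0.0384 -0.004 0;0 0 0 -0.0438 0.0384 -0.004 0;0 0 0 -0.0438 0.0384 -0.004 0;0 0 0 -0.0438 0.0384 -0.004 0;0 0 0 -0.0438 0.0384 -0.004 0;0 0 0 -0.0438 0.0384 0 0")

```text
t: 1.1
eef_pos: [0.4515, -0.2322, 0.2629]
ee_rot: [-3.141, 0.001, -2.811]
force: [0.2, -0.1, -0.6]
width: 0.0131
gripper_force: 0.0
```

>>> move_arm(rows="0 0 0 -0.0438 0.0384 0 0;0 0 0 -0.0438 0.0384 0 0;0 0 0 -0.0438 0.0384 0 0;0 0 0 -0.0438 0.0384 0 0;0 0 0 -0.0438 0.0384 0 0;0 0 0 -0.0438 0.0384 0 0;0 0 0 -0.0438 0.0384 0 0;0 0 0 0 0 0 0")

```text
t: 2.1
eef_pos: [0.6544, 0.1232, 0.2604]
ee_rot: [3.142, -0.002, -2.808]
force: [-0.9, -0.9, -1.6]
width: 0.0003
gripper_force: 0.0
```

Run:
```python
from h import *
from scipy.spatial.transform import Rotation as R
s=arm.get_state(); p,d=arm.grab_frame("wrist"); cv2.imwrite("pics/w1.png",p)
T=np.eye(4);T[:3,:3]=R.from_euler("xyz",s["ee_rot"]).as_matrix();T[:3,3]=s["eef_pos"]
T=T@arm.camera_model("wrist")["mount"]; W=world("wrist",d,T)
np.savez("w1.npz",p=p,d=d,W=W)
o=np.array([.546,.282]);a=np.deg2rad(108.7);ex=np.array([np.cos(a),np.sin(a)]);ey=np.array([-ex[1],ex[0]])
L=np.stack([(W[...,:2]-o)@ex,(W[...,:2]-o)@ey,W[...,2]],-1); 
r=red(p)&(d>0)&(W[...,2]>.15)
print("red local",r.sum(),*np.percentile(L[r],[2,50,98],axis=0).round(4).tolist())
h=cv2.cvtColor(p,cv2.COLOR_BGR2HSV)
m=(h[...,2]<90)&(d>0)&(abs(W[...,2]-.185)<.012)&(L[...,0]<-.1)&(abs(L[...,1])<.1)
_,l,st,c=cv2.connectedComponentsWithStats(m.astype(np.uint8))
for i in range(1,len(st)):
    if st[i,4]>60: print("dark",st[i,4],c[i].round(),np.percentile(L[l==i],[2,50,98],axis=0).round(3).tolist())
m=(d>0)&(abs(W[...,2]-.2)<.004)
if m.sum()>50: r=cv2.minAreaRect(W[m][:,:2].astype(np.float32));print(r,np.percentile(L[m],[1,99],axis=0).round(4).tolist())
```

```text
red local 178 [-0.1582, -0.0799, 0.184] [-0.1355, -0.0784, 0.1857] [-0.1112, -0.0774, 0.1872]
dark 5493 [366. 127.] [[-0.141, -0.07, 0.182], [-0.127, 0.017, 0.188], [-0.101, 0.082, 0.191]]
((0.5639628171920776, 0.24675053358078003), (0.1895476132631302, 0.11604217439889908), 18.626113891601562) [[-0.0945, -0.0938, 0.1961], [0.0076, 0.0871, 0.2018]]
```

View pics/w1.png

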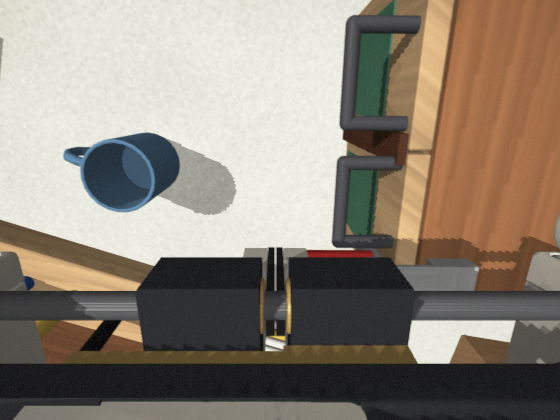

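The handles are seen at (350,75) and (343,200), and the paddle edge at (335,255). In the cupboard frame they sit where the model puts them. Now I'll push the bolt.

>>> move_arm(rows="0 0 0 -0.0416 0.035 0 0;0 0 0 0 0 0 0;0 0 0 0 0 0.03 0;0 0 0 0 0 0.025 0;0 0 0 0 0 0.012 0;0 0 0 0 0 0.012 0;0 0 0 0 0 0.011 0;0 0 0 0 0 0 0")

```text
t: 3.15
eef_pos: [0.6814, 0.1663, 0.172]
ee_rot: [3.141, -0.0, -2.811]
force: [0.6, 0.3, 0.3]
width: 0.0006
gripper_force: 0.0
```

>>> move_arm(rows="0 0 0 0 0 0.002 0;0 0 0 0 0 0.002 0;0 0 0 0 0 0.002 0")

```text
t: 3.52
eef_pos: [0.6818, 0.1667, 0.167]
ee_rot: [3.142, 0.001, -2.811]
force: [0.3, 0.6, 1.7]
width: 0.0004
gripper_force: 1.0
```

>>> move_arm(rows="0 0 0 0 0 -0.03 0;0 0 0 0 0 -0.035 0;0 0 0 0.026 0.0085 0 0.026;0 0 0 0.026 0.0085 0 0.026;0 0 0 0 0 0 0.026;0 0 0 0 0 0 0.026")

```text
t: 4.28
eef_pos: [0.6271, 0.1657, 0.2317]
ee_rot: [3.142, 0.0, -2.811]
force: [-0.1, -0.4, 0.4]
width: 0.0256
gripper_force: 0.0
```

```bash
cat > look.py <<'E'
from h import *
from scipy.spatial.transform import Rotation as R
import sys
s=arm.get_state(); p,d=arm.grab_frame("wrist"); cv2.imwrite(f"pics/{sys.argv[1]}.png",p)
T=np.eye(4);T[:3,:3]=R.from_euler("xyz",s["ee_rot"]).as_matrix();T[:3,3]=s["eef_pos"]
T=T@arm.camera_model("wrist")["mount"]; W=world("wrist",d,T)
o=np.array([.546,.282]);a=np.deg2rad(108.7);ex=np.array([np.cos(a),np.sin(a)]);ey=np.array([-ex[1],ex[0]])
L=np.stack([(W[...,:2]-o)@ex,(W[...,:2]-o)@ey,W[...,2]],-1)
t=s["eef_pos"][:2]-o; print("tcp local",t@ex,t@ey,s["eef_pos"],s["ee_rot"],s["width"])
E
python3 - <<'E'
import sys; sys.argv=["","w2"]
exec(open("look.py").read())
h=cv2.cvtColor(p,cv2.COLOR_BGR2HSV)
m=(h[...,2]<110)&(h[...,1]<90)&(d>0)&(abs(W[...,2]-.187)<.008)&(L[...,0]<-.128)&(L[...,0]>-.16)
_,l,st,c=cv2.connectedComponentsWithStats(m.astype(np.uint8))
for i in range(1,len(st)):
    if st[i,4]>60: print("dark",st[i,4],c[i].round(),np.percentile(L[l==i],[2,50,98],axis=0).round(4).tolist())
p,d=arm.grab_frame("scene");W=world("scene",d)
r=red(p)&(d>0)&(np.hypot(W[...,0]-.68,W[...,1]-.17)<.06);print("red z",r.sum(),W[r].mean(0))
E
```

```text
tcp local -0.13614662643261657 -0.03958953929695692 [0.62715    0.16573344 0.23171887] [ 3.14156561e+00  4.94482539e-04 -2.81051338e+00] 0.02557821012854065
dark 2248 [276.  88.] [[-0.1405, 0.0159, 0.1854], [-0.1356, 0.0517, 0.1883], [-0.1286, 0.0815, 0.19]]
dark 1531 [275. 230.] [[-0.1407, -0.0695, 0.1849], [-0.136, -0.0344, 0.1882], [-0.1288, -0.0043, 0.1899]]
red z 176 [0.68127137 0.17711196 0.15893707]
```

View pics/w2.png

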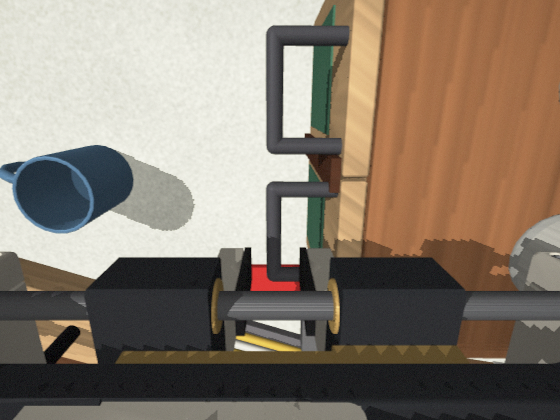

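The bar is at column 275, centred between the fingers, and the paddle is down at z of about 0.159, so the bolt is drawn. Descending and gripping.

>>> move_arm(rows="0 0 0 0 0 0.03 0.026;0 0 0 0 0 0.029 0.026;0 0 0 0 0 0 0.026;0 0 0 0 0 0 0.006;0 0 0 0 0 0 0.006;0 0 0 0 0 0 0.006", squeeze=15)

```text
t: 5.12
eef_pos: [0.6278, 0.1651, 0.174]
ee_rot: [-3.141, 0.002, -2.811]
force: [1.9, -3.0, 0.9]
width: 0.0093
gripper_force: 15.0
```

>>> move_arm(rows="0 0 -6 -0.0063 -0.0087 0 0.006;0 0 -6 -0.0063 -0.0087 0 0.006;0 0 -6 -0.0063 -0.0087 0 0.006;0 0 0 0 0 0 0.006")

```text
t: 5.62
eef_pos: [0.6559, 0.1498, 0.1739]
ee_rot: [-3.141, 0.002, -2.498]
force: [0.2, -2.2, 6.1]
width: 0.0094
gripper_force: 15.0
```

Run:
```python
from h import *
s=arm.get_state();o=np.array([.546,.282]);a=np.deg2rad(108.7);ex=np.array([np.cos(a),np.sin(a)]);ey=np.array([-ex[1],ex[0]])
t=s["eef_pos"][:2]-o;l=np.array([t@ex,t@ey])-[-.08,-.125]
print(l,np.hypot(*l),np.rad2deg(np.arctan2(l[1],l[0])-np.arctan2(.086,-.056)),np.rad2deg(s["ee_rot"][2])+161.03)
```

```text
[-0.08046962  0.06326385] 0.10236051492569427 18.755495214362465 17.926133531784018
```

>>> move_arm(rows="0 0 -6 -0.0063 -0.0087 0 0.006;0 0 -6 -0.0063 -0.0087 0 0.006;0 0 -6 -0.0063 -0.0087 0 0.006;0 0 -6 -0.0063 -0.0087 0 0.006;0 0 -6 -0.0063 -0.0087 0 0.006;0 0 -6 -0.0063 -0.0087 0 0.006;0 0 -6 -0.0063 -0.0087 0 0.006;0 0 0 0 0 0 0.006")

```text
t: 6.62
eef_pos: [0.7292, 0.1522, 0.174]
ee_rot: [-3.139, 0.002, -1.764]
force: [-0.3, -0.1, 5.4]
width: 0.0091
gripper_force: 15.0
```

>>> move_arm(rows="0 0 -6 -0.0063 -0.0087 0 0.006;0 0 -6 -0.0063 -0.0087 0 0.006;0 0 -6 -0.0063 -0.0087 0 0.006;0 0 -6 -0.0063 -0.0087 0 0.006;0 0 -6 -0.0063 -0.0087 0 0.006;0 0 -6 -0.0063 -0.0087 0 0.006;0 0 0 0 0 0 0.006")

```text
t: 7.5
eef_pos: [0.7764, 0.1937, 0.1739]
ee_rot: [-3.141, 0.001, -1.135]
force: [-4.7, 2.3, 6.8]
width: 0.0093
gripper_force: 15.1
```

```bash
cat > st.py <<'E'
from h import *
s=arm.get_state();o=np.array([.546,.282]);a=np.deg2rad(108.7);ex=np.array([np.cos(a),np.sin(a)]);ey=np.array([-ex[1],ex[0]])
t=s["eef_pos"][:2]-o;L=np.array([t@ex,t@ey]);l=L-[-.08,-.125]
print(L,np.hypot(*l),np.rad2deg(np.arctan2(l[1],l[0])-np.arctan2(.086,-.056))%360,np.rad2deg(s["ee_rot"][2])+161.03)
print("joints",s["q"].round(2))
E
python3 st.py
```

```text
[-0.15750179 -0.18996657] 0.10112952848095776 96.90104422631407 95.99561400652743
joints [ 0.49  0.6   0.26 -0.   -1.24 -0.05]
```

>>> move_arm(rows="0 0 0 0 0 0 0.026;0 0 0 0 0 0 0.026;0 0 0 0 0 -0.04 0.026;0 0 0 0 0 -0.04 0.026;0 0 0 -0.0119 0.0586 0 0.026;0 0 0 -0.0119 0.0586 0 0.026;0 0 0 -0.0119 0.0586 0 0.026;0 0 0 -0.0119 0.0586 0 0.026")

```text
t: 8.5
eef_pos: [0.5425, 0.1352, 0.2523]
ee_rot: [3.142, 0.0, -1.137]
force: [-0.5, 0.8, 1.4]
width: 0.0258
gripper_force: 0.0
```

>>> move_arm(rows="0 0 -10.5 0 0 0 0.026;0 0 -10.5 0 0 0 0.026;0 0 -10.5 0 0 0 0.026;0 0 -10.5 0 0 0 0.026;0 0 -10.5 0 0 0 0.026;0 0 -10.5 0 0 0 0.026;0 0 -10.5 0 0 0 0.026;0 0 -10.2 0 0 0 0.026")

```text
t: 9.5
eef_pos: [0.5442, 0.1358, 0.2524]
ee_rot: [-3.141, 0.0, 0.33]
force: [-0.3, 0.5, 0.4]
width: 0.0259
gripper_force: 0.0
```

```bash
python3 st.py
python3 - <<'E'
from h import *
p,d=arm.grab_frame("scene");cv2.imwrite("pics/s2.png",p)
E
```

```text
[-0.13795254  0.04854297] 0.18296354494769893 345.3954300471324 179.9442507915761
joints [ 0.59  0.16 -0.22 -0.   -1.19  1.31]
```

View pics/s2.png

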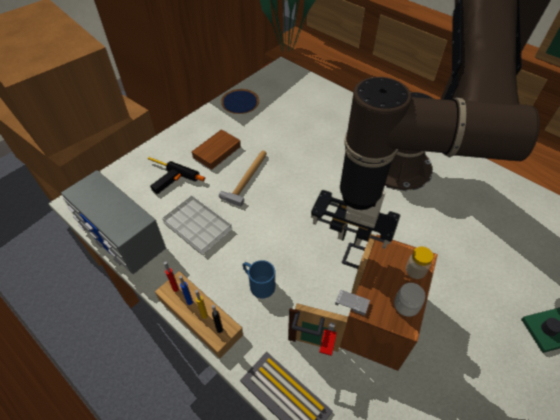

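The bolted door stands open at (320,330) with the bolt down and nothing else has moved. Next is the covered handle.

>>> move_arm(rows="0 0 0 0 -0.002 0.03 0.026;0 0 0 0 0 0.03 0.026;0 0 0 0 0 0.019 0.026;0 0 0 0 0 0 0.026;0 0 0 0 0 0 0.006;0 0 0 0 0 0 0.006;0 0 0 0 0 0 0.006")

```text
t: 10.42
eef_pos: [0.5447, 0.137, 0.1747]
ee_rot: [3.14, -0.002, 0.325]
force: [2.5, -5.6, 0.2]
width: 0.0092
gripper_force: 15.0
```

>>> move_arm(rows="0 0 6 -0.0063 0.0077 0 0.006;0 0 6 -0.0063 0.0077 0 0.006;0 0 6 -0.0063 0.0077 0 0.006;0 0 0 0 0 0 0.006")

```text
t: 10.92
eef_pos: [0.5316, 0.1102, 0.1747]
ee_rot: [3.141, -0.003, 0.009]
force: [5.3, -5.9, -2.4]
width: 0.0091
gripper_force: 15.0
```

```bash
cat > st2.py <<'E'
exec(open("st.py").read().split("t=s")[0])
t=s["eef_pos"][:2]-o;L=np.array([t@ex,t@ey]);l=L-[-.08,.125]
print(L,np.hypot(*l),-np.rad2deg(np.arctan2(l[1],l[0])-np.arctan2(-.077,-.056)),18.9-np.rad2deg(s["ee_rot"][2]),s["q"].round(2))
E
python3 st2.py
```

```text
[-0.1581384   0.06867925] 0.09632048511001216 18.18924104315467 18.369608847990364 [ 0.57  0.19 -0.37  0.   -1.01  1.01]
```

>>> move_arm(rows="0 0 6 -0.0063 0.0077 0 0.006;0 0 6 -0.0063 0.0077 0 0.006;0 0 6 -0.0063 0.0077 0 0.006;0 0 6 -0.0063 0.0077 0 0.006;0 0 6 -0.0063 0.0077 0 0.006;0 0 6 -0.0063 0.0077 0 0.006;0 0 6 -0.0063 0.0077 0 0.006;0 0 0 0 0 0 0.006")

```text
t: 11.92
eef_pos: [0.4731, 0.0711, 0.1747]
ee_rot: [3.139, -0.003, -0.724]
force: [3.0, -13.2, 1.9]
width: 0.0091
gripper_force: 15.0
```

```bash
python3 st2.py
```

```text
[-0.17637932  0.13664778] 0.09708061117333605 -299.13639414127573 60.36297029145173 [ 0.56  0.08 -0.5   0.   -0.99  0.28]
```

>>> move_arm(rows="0 0 6 -0.0075 0.0069 0 0.006;0 0 6 -0.0063 0.0077 0 0.006;0 0 6 -0.0063 0.0077 0 0.006;0 0 6 -0.0063 0.0077 0 0.006;0 0 6 -0.0063 0.0077 0 0.006;0 0 6 -0.0063 0.0077 0 0.006;0 0 0 0 0 0 0.006")

```text
t: 12.8
eef_pos: [0.4125, 0.0777, 0.1745]
ee_rot: [3.138, -0.004, -1.352]
force: [-6.0, -14.7, 12.3]
width: 0.0095
gripper_force: 15.0
```

```bash
python3 st2.py
```

```text
[-0.15074583  0.1919298 ] 0.09738875446065211 -262.6150644324481 96.36159817225177 [ 0.66 -0.02 -0.6   0.   -0.99 -0.45]
```

>>> move_arm(rows="0 0 0 0 0 0 0.026;0 0 0 0 0 0 0.026;0 0 0 0 0 0 0.026;0 0 0 0 0 -0.04 0.026;0 0 0 0 0 -0.05 0.026;0 0 0 0 0 -0.05 0.026;0 0 0 0 0 -0.04 0.026;0 0 0 0 0 0 0.026")

```text
t: 13.8
eef_pos: [0.4162, 0.0818, 0.3568]
ee_rot: [-3.136, 0.002, -1.35]
force: [0.3, 0.1, -1.3]
width: 0.0259
gripper_force: 0.0
```

Run:
```python
from h import *
for n in("scene","side"):
    p,d=arm.grab_frame(n);cv2.imwrite(f"pics/{n}3.png",p)
    W=world(n,d);o=np.array([.546,.282]);a=np.deg2rad(108.7);ex=np.array([np.cos(a),np.sin(a)]);ey=np.array([-ex[1],ex[0]])
    L=np.stack([(W[...,:2]-o)@ex,(W[...,:2]-o)@ey,W[...,2]],-1)
    r=red(p)&(d>0)&(np.hypot(W[...,0]-.75,W[...,1]-.2)<.1)&(W[...,2]>.1);print("red z",r.sum(),W[r].mean(0))
    for s in(-1,1):
        m=(d>0)&(abs(W[...,2]-.194)<.006)&(L[...,0]<-.1)&(L[...,0]>-.215)&(abs(s*L[...,1]-.125)<.032)
        if m.sum()>20:
            v=cv2.fitLine(L[m][:,:2].astype(np.float32),cv2.DIST_HUBER,0,.01,.01).ravel(); print(s,m.sum(),v.round(3),np.rad2deg(np.arctan2(v[1],v[0])))
```

```text
red z 175 [0.75912826 0.24589601 0.15881626]
-1 337 [ 0.992  0.127 -0.151 -0.143] 7.318298
1 241 [ 0.995 -0.102 -0.149  0.139] -5.871269
red z 139 [0.75425135 0.24455533 0.15823241]
-1 188 [ 0.992  0.127 -0.15  -0.141] 7.3107295
1 191 [ 0.991 -0.136 -0.149  0.143] -7.7901444
```

View pics/scene3.png

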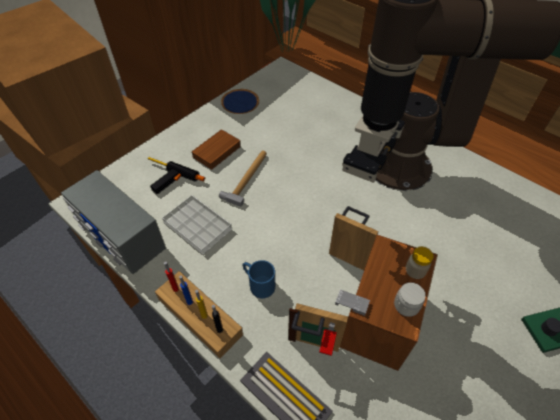

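Both doors stand about 97° open, at (353,240) and (320,328). The bolt is down at z of about 0.158, and the jar, tin and mug have not moved. The arm is clear, so I'll hand in.

```bash
python3 -c "
from station import arm
print(arm.job_done())"
```

```text
the job is handed in; nothing more can be done
None
```

I drew the bolt, opened the bolted door first and then the other; both stand about 97° open with the bolt still drawn and nothing else visibly moved, and I handed the job in at about 14 s.

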